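# Seat a plate in a work-holding fixture and snap the clamp over

### The job

Load the fixture for machining: first slide the aluminium plate along its channel, away from the clamp, until you feel it bear against the rubber-faced stop screw and press it home for a moment, gently, without forcing the stop. Then push the clamp's handle over past its centre, away from the stop, so that it snaps across and its foot holds the plate against the stop. Leave it clamped, let go of everything, and do not disturb the other things on the bench.

Things in the scene. Friction and masses are not known exactly. Their poses are not given: they have to be found in the camera images.
- fixture: Blue base plate, 110 x 350 x 15 mm, bolted to the bench. Origin: centre of its underside, z up. A channel 53 mm wide runs along its y axis between steel rails (tops 25 mm above the bench); channel floor 15 mm above the bench. Clamp at the -y end, stop at the +y end: +y is the direction from clamp to stop.
- stop_block: Steel block, 50 x 24 (y) x 36 mm, on the base at fixture y = +145 mm; origin: centre of its underside. Its locked stop screw (axis 27 mm above bench) has a round rubber face 16 to 48 mm from this origin towards fixture -y; the exact setting is not measured: find it by touch or see it. The rubber yields 1 mm per 7 N. Press with 4 to 10 N beyond the sliding drag; above 18 N the stop is forced.
- boss (a point): Centre, half-way up, of the upright boss (30 mm dia, 35 to 80 mm above bench) of the loose plate (50 x 200 x 20 mm, 0.35 to 0.6 kg, lying in the channel; sliding drag 3 to 9 N). Axes as fixture. Plate end that meets the stop: 35 mm on the +y side of the boss; tail, met by the clamp foot: 165 mm on the -y side. Starts 10 to 60 mm short of the stop. Push or grip the boss from above.
- clamp_pivot (a point): Point on the clamp's horizontal axle (parallel to fixture x), midway between two dark steel cheeks: fixture x = 0, y = -95 mm, 77 mm above bench. Cheeks at fixture x = +-36 to 46 mm, top 90 mm above bench.
- clamp_knob (a point): Centre of the black ball (24 mm dia) at the end of the clamp handle (11 mm bar), 75 mm from the axle. Open, the handle leans 0.45 rad from upright to fixture +y: ball 33 mm on the +y side of the pivot, 144 mm above bench (upright 152 mm). Clamped it leans to -y.
- clamp (a joint): Clamp rocker angle (rad): 0 open; grows as the ball is pushed to fixture -y; upright at 0.45. Its over-centre spring resists (up to 12 N at the ball near 0, falling to nothing at 0.55), then drives: it snaps over by itself and its foot meets the plate's tail at 0.8 to 1.55 if the plate is home, holding it with 3 to 14 N. Pushing the handle on after that adds to the force on the stop.
- oil_bottle: White plastic oil bottle, 56 mm diameter, 130 mm tall, standing loose; origin: centre of its underside. Leave alone.
- chuck_key: Steel T-shaped chuck key lying on the bench, 100 mm long along its x, cross bar 90 mm along its y, 20 mm high; origin at the bar end, on the bench. Leave alone.
- bar_end: Short round steel bar standing on end, 40 mm diameter, 60 mm tall; origin: centre of its underside. Leave alone.

How it is judged:
On the way, in this order (a step that is already met when the one before it is completed fails the run):
1. the plate is pressed home on the stop (over 2.5 N for 0.2 s) while the clamp is still open (contact force between plate and stop_block above 2.5 N and value of joint clamp below 0.15 rad), for 0.2 s.
2. the clamp has snapped over past its centre (value of joint clamp above 0.75 rad), for 0.2 s.
At the end, for the whole second after the job is handed in: The clamp is snapped over (joint above 0.75 rad), the plate lies flat in the channel (within 0.06 rad) and is held against the stop screw with more than 1.5 N, with the robot clear (value of joint clamp above 0.75 rad and contact force between plate and stop_block above 1.5 N and angle between boss's own z axis and vertical below 0.06 rad); the robot touches nothing.
It fails at once if the stop is forced (more than 18 N between plate and stop) (contact force between plate and stop_block above 18 N).
It fails at once if a bystander is moved more than 15 mm (distance of any of oil_bottle, chuck_key, bar_end from where it was at the start of the episode above 0.015 m).
It also fails if it takes over 72 s, if anything falls off the work surface, if the arm or the gripper's body presses on something with over 40 N, if the wrist force passes 120 N, or if a joint passes its speed limit or range.

### The arm

A 7-joint arm with a two-finger parallel gripper is mounted at the origin on the work surface. World frame = base frame: x ahead of the robot, y to its left, z up, the work surface at z = 0. Lengths are in m, angles in rad, forces in N, time in s.
With the tool pointing down it reaches from about 0.425 to 0.875 m from the base axis. Payload 8.4 kg.
Tool frame: the origin (TCP) lies between the finger pads; the fingertips stand 17 mm ahead of it and the grasp point (between the pads) lies 2 mm behind it; z points along the fingers, x is the direction in which the jaws open and shut, and the axes are right-handed (so a half turn about z gives the same grasp; the last joint's range is limited). The gripper opens to 85 mm and grips with 20 to 120 N. Pads are 22 mm wide; open, the fingers measure 114 mm over their backs; the gripper's body (76 mm by 85 mm) begins 54 mm behind the grasp point. The pads swing forward as they close: fully open they stand 13 mm farther back than shut.
Start: joints at [-1.429, 0.333, 0.04, 1.465, -0.013, 1.343, -0.059], TCP at [0.155, 0.631, 0.248] pointing down, gripper open.
Joint ranges: [-2.58, 2.58], [-0.38, 2.09], [-1.3, 1.39], [0.25, 2.4], [-1.5, 4.64], [0.08, 2.09], [-2.65, 2.65]. Speed limits (rad/s): [2.22, 2.22, 2.79, 2.79, 3.14, 3.14, 3.14].

### API

Orientations are given as a 3x3 rotation matrix whose columns are the frame's x, y, z axes.
In Python, from workcell import ctrl, vision gives the robot as it stands.
- The arm moves only by the tool drive_tool, never from a script. Its argument "rows" is one flat list of numbers, 7 for each row, row after row: the shift along the tool's x, y, z in m, then the turn, a rotation vector about the tool's x, y, z in rad, then the gripper command: -1 is fully open, 1 is shut, values between are in proportion. A call has 1 to 5 rows; each row is the pose to reach, as a shift and turn from the pose commanded when the call began, along the tool's axes at that moment; what a row does not reach only later rows make up. A row lasts 1/10 s, in which the tool goes at most 50 mm and 8.59 degrees, less where a joint would pass 70% of its speed; a pose out of reach is approached as far as the arm can. A call with a gripper value outside its range is refused whole. The fingers move at their own pace and stop on an object; "grip_force" is the grip in N (left out, the last holds). Time passes only in rows, so rows that repeat a pose let the fingers close. It gives the time, the measured TCP pose, the force and the opening at its end, in the units of the state.
- ctrl.get_state(): the state, without advancing time (a new reading comes with each control period).
- vision.camera(name): name is "scene" or "top" or "wrist"; returns a dict with "color" (420x560x3 uint8, red, green, blue), "mtx" (3x3 intrinsics, pixels), "rvec" (rotation vector, rad) and "tvec" (3), from world to camera coordinates, as OpenCV has them. Camera axes: x right, y down, z forward; pixel columns grow to the right and rows downward; lengths in m; the calibration is good to about 2 mm. A picture is of the moment at which its call begins. There is no depth.
- ctrl.close_job(): hands the job in, once; it reports no verdict.
The state is a dict: "t": time; "joint_pos": joint angles; "joint_vel": joint speeds; "joint_efforts": joint torques, N m; "ee_pos": TCP position; "ee_rot": TCP orientation; "wrist_force": force on the tool from outside, world axes, zero at the start; "ft_torque": the same for the moment, N m; "opening": finger opening in m.
Only numpy, scipy, OpenCV 4.12 (cv2) and the standard library are available. Lean on these libraries where they do the work, as an engineer would, in place of code of your own. Each camera call takes 0.05 s, during which the arm holds its last target.

## Working session

There is one attempt and no reset: what is moved stays moved. The work goes in short steps, Python scripts to look and compute and a tool call to move; the robot and the scene stay as the last step left them, time stands still between calls to the robot, and variables do not carry over. Pictures are saved under pics/ and viewed, and the job is handed in when it is done.

Besides the shell and the picture viewer there is one more tool, called after "Call:" by a JSON object that holds its "fn" and its "kwargs". drive_tool: Moves the arm, as the interface text tells. Its arguments: {"type":"object","properties":{"rows":{"type":"array"},"grip_force":{"type":"number"}},"required":["rows"]}

```bash
mkdir -p pics; ls
python3 - <<'E'
from workcell import ctrl, vision
import cv2,json,numpy as np
s=ctrl.get_state(); print({k:np.round(v,3).tolist() for k,v in s.items()})
for n in ("scene","top"):
    c=vision.camera(n); cv2.imwrite(f"pics/{n}0.png",c["color"][:,:,::-1]); np.savez(f"pics/{n}0.npz",**c)
E
```

```text
pics
{'t': 0.0, 'joint_pos': [-1.429, 0.334, 0.04, 1.466, -0.013, 1.343, -0.058], 'joint_vel': [0.001, -0.001, -0.001, 0.001, 0.0, 0.002, -0.002], 'joint_efforts': [-0.001, -65.855, 1.365, -40.558, 0.017, 0.012, -0.0], 'ee_pos': [0.155, 0.631, 0.247], 'ee_rot': [[0.238, 0.971, -0.0], [0.971, -0.238, -0.002], [-0.002, 0.0, -1.0]], 'wrist_force': [0.405, -0.731, -0.406], 'ft_torque': [0.034, -0.005, -0.01], 'opening': 0.086}
```

View pics/scene0.png

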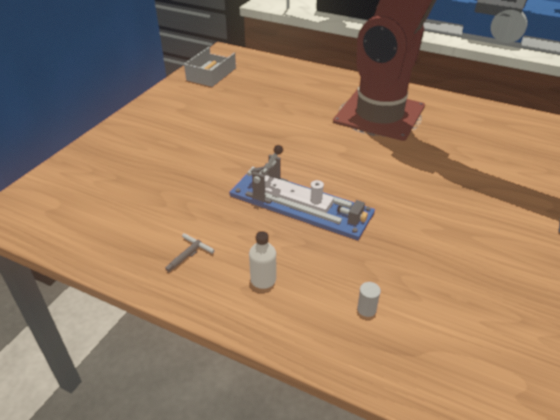

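View pics/top0.png

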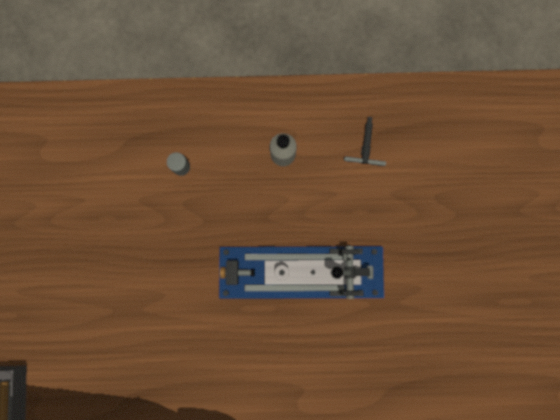

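```bash
cat > h.py <<'E'
import cv2,numpy as np
def load(n): return dict(np.load(n))
def ray(c,u,v):
    R,_=cv2.Rodrigues(c["rvec"]); t=np.array(c["tvec"]).reshape(3)
    p=cv2.undistortPoints(np.array([[[u,v]]],float),c["mtx"],None)[0,0]
    return -R.T@t, R.T@np.array([p[0],p[1],1])
def at(c,u,v,z):
    o,d=ray(c,u,v); return o+d*(z-o[2])/d[2]
def proj(c,P):
    return cv2.projectPoints(np.array(P,float).reshape(-1,1,3),c["rvec"],c["tvec"],c["mtx"],None)[0][:,0]
E
python3 - <<'E'
from h import *
c=load("pics/top0.npz"); o,d=ray(c,280,210); print(o,d,c["mtx"])
im=c["color"][:,:,::-1]
cv2.imwrite("pics/topc.png",cv2.resize(im[235:310,210:395],None,fx=4.3,fy=4.3,interpolation=cv2.INTER_CUBIC))
c=load("pics/scene0.npz");im=c["color"][:,:,::-1]
cv2.imwrite("pics/scenec.png",cv2.resize(im[135:240,220:380],None,fx=5,fy=5,interpolation=cv2.INTER_CUBIC))
E
```

```text
[0.51412205 0.00179192 1.16691359] [ 0.1086717   0.00162631 -0.99411669] [[539.34936739   0.         284.76413734]
 [  0.         539.34936739 210.79075732]
 [  0.           0.           1.        ]]
```

View pics/topc.png

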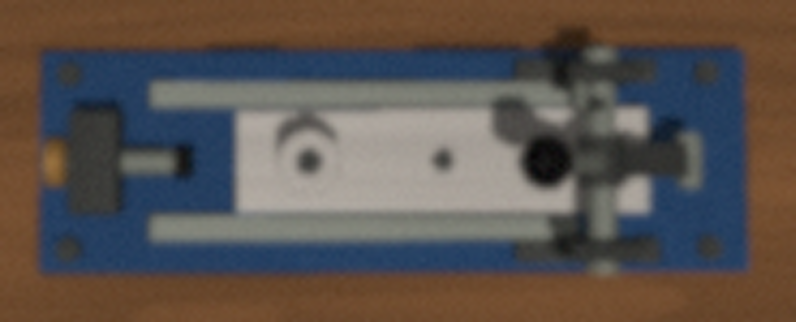

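View pics/scenec.png

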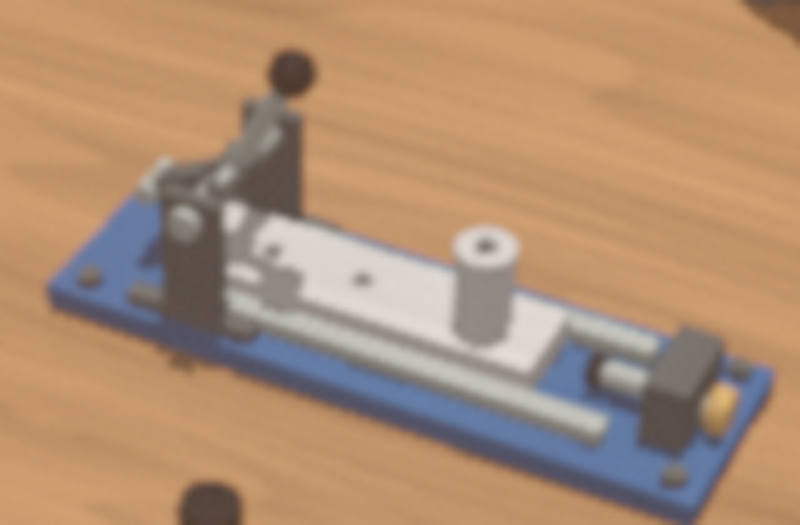

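Run:
```python
from h import *
c=load("pics/top0.npz")
def P(x,y,z): return at(c,(x+.5)/4.3-.5+210,(y+.5)/4.3-.5+235,z)
co=[P(*q,.015) for q in [(41,50),(744,48),(747,272),(40,272)]]
print(np.round(co,4)); print([np.linalg.norm(co[i]-co[(i+1)%4]).round(4) for i in range(4)])
ctr=np.mean(co,0); print("ctr",ctr)
ay=(co[0]+co[3]-co[1]-co[2]); ay/=np.linalg.norm(ay); ax=np.array([ay[1],-ay[0],0]); print("ay",ay,"ang",np.arctan2(ay[1],ay[0]))
def F(p): d=p-ctr; return np.round([d@ax*1e3,d@ay*1e3],1)
print("ball",F(P(547,161,.144)),P(547,161,.144))
print("boss top",F(P(308,161,.080)),P(308,161,.08))
print("plate end",F(P(235,160,.035)),"tail",F(P(650,160,.035)))
print("rubber face",F(P(190,161,.027)),"blk",F(P(97,160,.051)))
print("axle",F(P(598,160,.077)))
s=load("pics/scene0.npz")
def W(x,y,z): return ctr*[1,1,0]+ax*x/1e3+ay*y/1e3+np.array([0,0,z])
for n,p in dict(boss=W(0,F(P(308,161,.080))[1],.08),ball=W(0,-62,.144)).items():
    q=proj(s,p)[0]; print(n,q,(q-[220,135])*5)
for x,y in ((41,50),(744,48),(747,272),(40,272)):
    q=proj(s,P(x,y,.015))[0];print((q-[220,135])*5)
for n,(u,v),z in (("bottle",(283,148),0.13),("bar",(177,162),.06)): print(n,at(c,u,v,z))
```

```text
[[ 0.5657  0.1353  0.015 ]
 [ 0.5575 -0.2134  0.015 ]
 [ 0.4476 -0.2098  0.015 ]
 [ 0.4569  0.1373  0.015 ]]
[np.float64(0.3488), np.float64(0.1099), np.float64(0.3472), np.float64(0.1088)]
ctr [ 0.50695191 -0.03765464  0.015     ]
ay [0.02506442 0.99968584 0.        ] ang 1.5457292782105911
ball [  0.1 -63. ] [ 0.50550253 -0.10062449  0.144     ]
boss top [-0.1 41.9] [0.50791268 0.00426956 0.08      ]
plate end [ 0.2 77.4] tail [-1.000e-01 -1.239e+02]
rubber face [-0.3 99.7] blk [  0.4 142.8]
axle [  0.2 -93.6]
boss [318.44735009 183.77905962] [492.23675047 243.8952981 ]
ball [279.61899467 149.63146182] [298.09497334  73.15730911]
[699.30433334 504.27573918]
[ 50.65165584 281.48569303]
[161.91631878 167.81056078]
[779.57078299 366.76742619]
bottle [ 0.74941079 -0.00550091  0.13      ]
bar [0.74123004 0.21547483 0.06      ]
```

Call:
{"fn": "drive_tool", "kwargs": {"rows": [-0.035,0.033,0.0,0,0,-0.043,-1,-0.07,0.066,0.0,0,0,-0.086,-1,-0.105,0.098,0.01,0,0,-0.129,-1,-0.14,0.131,0.02,0,0,-0.172,-1,-0.175,0.164,0.02,0,0,-0.2154,-1]}}

```text
t: 0.6
ee_pos: [0.2728, 0.4195, 0.2267]
ee_rot: [[0.024, 1.0, -0.001], [1.0, -0.024, -0.002], [-0.002, -0.001, -1.0]]
wrist_force: [0.5, 0.9, 0.4]
opening: 0.0851
```

```bash
cat > st.py <<'E'
import sys,numpy as np
from workcell import ctrl
s=ctrl.get_state(); R=np.array(s["ee_rot"]);p=np.array(s["ee_pos"])
print("t",s["t"],"pos",np.round(p,4),"F",np.round(s["wrist_force"],2),"open",round(s["opening"],4))
print(np.round(R,4).tolist(), np.round(s["joint_pos"],2))
if len(sys.argv)>3:
    from scipy.spatial.transform import Rotation as Ro
    T=np.array(sys.argv[1:4],float); ay=np.array([0.02506,0.99969,0]); z=np.array([0,0,-1.]); y=np.cross(z,ay)
    print("shift",np.round(R.T@(T-p),4),"turn",np.round(Ro.from_matrix(R.T@np.c_[ay,y,z]).as_rotvec(),4))
E
python3 st.py 0.508 0.0043 0.2
```

```text
t 0.6 pos [0.2728 0.4195 0.2267] F [0.53 0.92 0.41] open 0.0851
[[0.0236, 0.9997, -0.0011], [0.9997, -0.0236, -0.0022], [-0.0022, -0.0011, -1.0]] [-1.2   0.04  0.12  1.85 -0.01  1.25  0.47]
shift [-0.4095  0.245   0.0273] turn [-0.0011  0.0022  0.0015]
```

Call:
{"fn": "drive_tool", "kwargs": {"rows": [-0.041,0.0245,0.003,0,0,0,-1,-0.082,0.049,0.006,0,0,0,-1,-0.123,0.0735,0.009,0,0,0,-1,-0.164,0.098,0.012,0,0,0,-1,-0.205,0.1225,0.015,0,0,0,-1]}}

```text
t: 1.1
ee_pos: [0.3902, 0.2121, 0.2131]
ee_rot: [[0.025, 1.0, -0.0], [1.0, -0.025, 0.0], [0.0, -0.0, -1.0]]
wrist_force: [0.8, 0.7, 0.5]
opening: 0.0856
```

Call:
{"fn": "drive_tool", "kwargs": {"rows": [-0.041,0.0245,0.003,0,0,0,-1,-0.082,0.049,0.006,0,0,0,-1,-0.123,0.0735,0.009,0,0,0,-1,-0.164,0.098,0.012,0,0,0,-1,-0.2045,0.1225,0.012,-0.001,0.002,0.0015,-1]}}

```text
t: 1.6
ee_pos: [0.5073, 0.0047, 0.201]
ee_rot: [[0.027, 1.0, 0.001], [1.0, -0.027, 0.002], [0.002, 0.001, -1.0]]
wrist_force: [1.5, 0.8, -0.9]
opening: 0.0852
```

```bash
python3 - <<'E'
from workcell import vision
import cv2,numpy as np
c=vision.camera("wrist"); cv2.imwrite("pics/w1.png",c["color"][:,:,::-1]); np.savez("pics/w1.npz",**c)
E
python3 st.py 0.508 0.0043 0.2
```

```text
t 1.65 pos [ 0.51   -0.0028  0.2017] F [-0.4  -5.69  1.15] open 0.0856
[[0.0334, 0.9994, 0.0038], [0.9994, -0.0334, -0.001], [-0.0008, 0.0038, -1.0]] [-0.72  0.07  0.67  1.89 -0.05  1.19  1.51]
shift [ 0.0071 -0.0023  0.0017] turn [ 0.0038  0.0008 -0.0083]
```

View pics/w1.png

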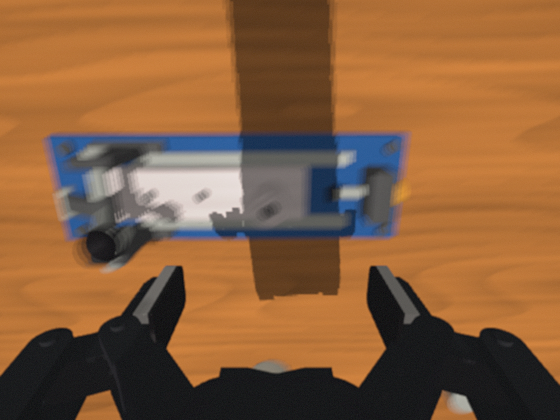

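Call:
{"fn": "drive_tool", "kwargs": {"rows": [0,0,0,0,0,0,-1,0,0,0,0,0,0,-1,0,0,0,0,0,0,-1]}}

```text
t: 1.95
ee_pos: [0.5065, 0.0079, 0.2011]
ee_rot: [[0.025, 1.0, 0.0], [1.0, -0.025, 0.002], [0.002, 0.0, -1.0]]
wrist_force: [0.5, -0.2, 0.4]
opening: 0.0852
```

```bash
python3 - <<'E'
from workcell import vision
import cv2,numpy as np
c=vision.camera("wrist"); cv2.imwrite("pics/w2.png",c["color"][:,:,::-1]); np.savez("pics/w2.npz",**c)
E
python3 st.py 0.508 0.0043 0.2
```

```text
t 2.0 pos [0.5066 0.0079 0.2012] F [-0.54  0.62 -0.25] open 0.0852
[[0.0247, 0.9997, 0.0006], [0.9997, -0.0247, 0.0024], [0.0024, 0.0006, -1.0]] [-0.73  0.07  0.66  1.9  -0.05  1.19  1.49]
shift [-0.0036  0.0015  0.0012] turn [ 0.0006 -0.0024  0.0004]
```

View pics/w2.png

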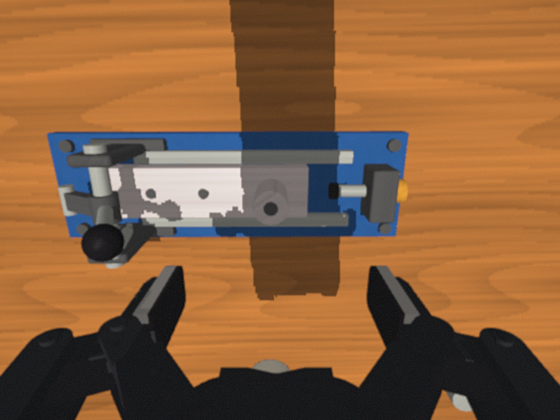

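Run:
```python
from h import *
c=load("pics/w2.npz"); ctr=np.array([.50695,-.03765,0]); ay=np.array([.02506,.99969,0]); ax=np.array([.99969,-.02506,0])
def F(p): d=p-ctr; return np.round([d@ax*1e3,d@ay*1e3],1)
for n,u,v,z in (("boss",270.5,208.5,.08),("ball",102,243,.144),("face",329,191,.027),("plate end",308,191,.035),("c1",50,132,.015),("c2",406,132,.015),("c3",397,236,.015),("c4",67,238,.015)):
    p=at(c,u,v,z); print(n,p.round(4),F(p))
```

```text
boss [0.5119 0.0041 0.08  ] [ 3.9 41.8]
ball [ 0.5101 -0.1015  0.144 ] [  4.8 -63.8]
face [0.5134 0.0607 0.027 ] [ 4.  98.5]
plate end [0.5106 0.0393 0.035 ] [ 1.7 77. ]
c1 [ 0.4511 -0.2069  0.015 ] [ -51.6 -170.6]
c2 [0.4597 0.1353 0.015 ] [-51.6 171.7]
c3 [0.5689 0.137  0.015 ] [ 57.5 176.2]
c4 [ 0.562  -0.2163  0.015 ] [  59.6 -177.2]
```

Call:
{"fn": "drive_tool", "kwargs": {"rows": [-0.0036,0.0035,0.02,0,-0.002,0,-1,-0.0036,0.0035,0.045,0,-0.002,0,-1,-0.0036,0.0035,0.07,0,-0.002,0,-1,-0.0036,0.0035,0.09,0,-0.002,0,-1,-0.0036,0.0035,0.1,0,-0.002,0,-1]}}

```text
t: 2.5
ee_pos: [0.5094, 0.0041, 0.0997]
ee_rot: [[0.025, 1.0, -0.001], [1.0, -0.025, -0.0], [-0.0, -0.001, -1.0]]
wrist_force: [0.1, -0.0, -0.1]
opening: 0.0853
```

Call:
{"fn": "drive_tool", "kwargs": {"rows": [0,0,0.01,0,0,0,-1,0,0,0.02,0,0,0,-1,0,0,0.03,0,0,0,-1,0,0,0.036,0,0,0,-1,0,0,0.036,0,0,0,-1]}}

```text
t: 3.0
ee_pos: [0.5102, 0.003, 0.0647]
ee_rot: [[0.027, 1.0, -0.0], [1.0, -0.027, -0.0], [-0.0, -0.0, -1.0]]
wrist_force: [0.2, 0.2, 0.5]
opening: 0.0851
```

```bash
python3 - <<'E'
from workcell import vision
import cv2,numpy as np
for n in ("scene","wrist"):
    c=vision.camera(n); cv2.imwrite(f"pics/{n}3.png",c["color"][:,:,::-1]); np.savez(f"pics/{n}3.npz",**c)
    if n=="scene": cv2.imwrite("pics/scene3c.png",cv2.resize(c["color"][100:240,200:400,::-1],None,fx=4,fy=4,interpolation=cv2.INTER_CUBIC))
E
python3 st.py 0.51 0.0043 0.058
```

```text
t 3.1 pos [0.5108 0.003  0.0655] F [-0.16  0.43  0.21] open 0.0854
[[0.0271, 0.9996, 0.0011], [0.9996, -0.0271, -0.0002], [-0.0001, 0.0011, -1.0]] [-0.66  0.27  0.64  2.03 -0.2   0.91  1.63]
shift [ 0.0013 -0.0008  0.0075] turn [ 0.0011  0.0001 -0.002 ]
```

View pics/scene3c.png

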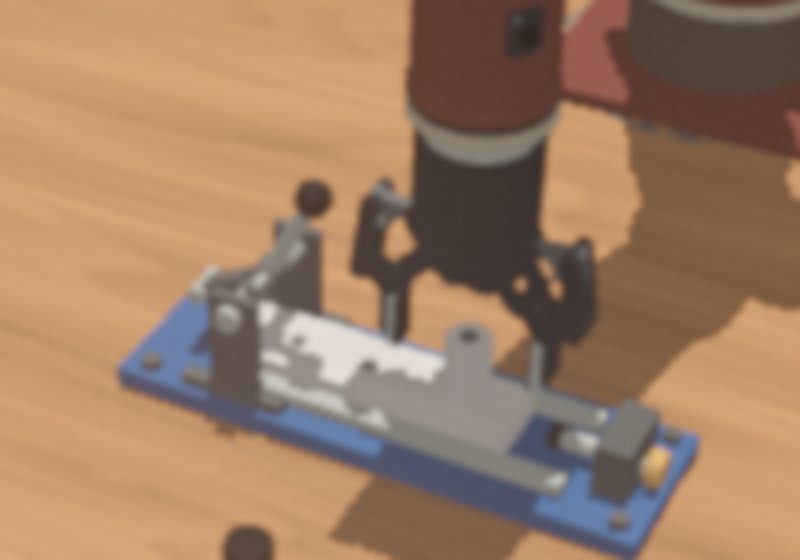

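View pics/wrist3.png

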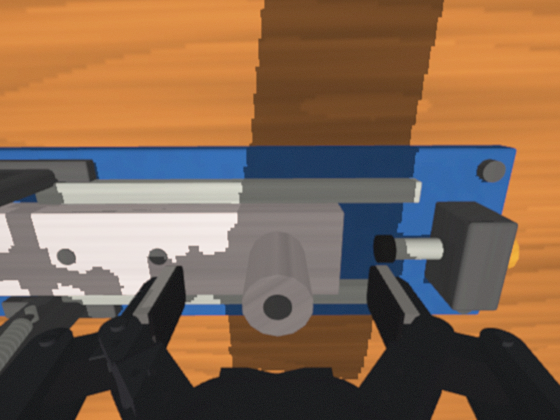

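Run:
```python
from h import *
c=load("pics/wrist3.npz"); print(ray(c,280,210)[0])
print(at(c,277.5,306,.08))
print("pt tips", proj(c,[[.5108,.003-.0425,.061],[.5108,.003+.0425,.061],[.5108,.003,.08]]))
c=load("pics/scene3.npz")
print((proj(c,[[.5108,.003-.0425,.061],[.5108,.003+.0425,.061],[.51,.0043,.08],[.506,.0043,.08],[.514,.0043,.08]])-[200,100])*4)
```

```text
[0.43068412 0.00552386 0.19116651]
[0.51156956 0.0040127  0.08      ]
pt tips [[184.64298698 281.73379316]
 [366.02341588 277.48107113]
 [274.99367599 304.47041589]]
[[403.80114075 342.67601829]
 [534.7546817  382.35427218]
 [472.55659469 337.01057089]
 [475.23300904 333.28496379]
 [469.86823676 340.75280363]]
```

Call:
{"fn": "drive_tool", "kwargs": {"rows": [0.001,0,0.004,0,0,0,-1,0.001,0,0.007,0,0,0,-1,0.001,0,0.007,0,0,0,0,0.001,0,0.007,0,0,0,0,0.001,0,0.007,0,0,0,0], "grip_force": 20}}

```text
t: 3.6
ee_pos: [0.5107, 0.004, 0.0584]
ee_rot: [[0.027, 1.0, 0.001], [1.0, -0.027, -0.0], [-0.0, 0.001, -1.0]]
wrist_force: [-0.6, 0.6, 0.9]
opening: 0.044
```

Call:
{"fn": "drive_tool", "kwargs": {"rows": [0,0,0,0,0,0,0.3,0,0,0,0,0,0,0.6,0,0,0,0,0,0,1,0,0,0,0,0,0,1,0,0,0,0,0,0,1]}}

```text
t: 4.1
ee_pos: [0.5107, 0.0039, 0.0585]
ee_rot: [[0.027, 1.0, 0.001], [1.0, -0.027, -0.0], [-0.0, 0.001, -1.0]]
wrist_force: [-1.7, -1.5, 4.7]
opening: 0.0296
```

Call:
{"fn": "drive_tool", "kwargs": {"rows": [0,0,0,0,0,0,1,0,0,0,0,0,0,1,0,0,0,0,0,0,1,0,0,0,0,0,0,1,0,0,0,0,0,0,1]}}

```text
t: 4.6
ee_pos: [0.5107, 0.0039, 0.0585]
ee_rot: [[0.027, 1.0, 0.001], [1.0, -0.027, -0.0], [-0.0, 0.001, -1.0]]
wrist_force: [-1.7, -1.3, 5.2]
opening: 0.0291
```

Call:
{"fn": "drive_tool", "kwargs": {"rows": [0.001,0,-0.0005,0,0,0,1,0.003,0,-0.0005,0,0,0,1,0.006,0,-0.0005,0,0,0,1,0.008,0,-0.0005,0,0,0,1,0.01,0,-0.0005,0,0,0,1]}}

```text
t: 5.1
ee_pos: [0.5107, 0.0145, 0.0586]
ee_rot: [[0.026, 1.0, 0.001], [1.0, -0.026, -0.0], [-0.0, 0.001, -1.0]]
wrist_force: [-0.1, -1.2, -2.9]
opening: 0.0292
```

Call:
{"fn": "drive_tool", "kwargs": {"rows": [0.001,0,0,0,0,0,1,0.002,0,0,0,0,0,1,0.003,0,0,0,0,0,1,0.004,0,0,0,0,0,1,0.005,0,0,0,0,0,1]}}

```text
t: 5.6
ee_pos: [0.511, 0.0192, 0.0588]
ee_rot: [[0.027, 1.0, 0.001], [1.0, -0.027, 0.0], [0.0, 0.001, -1.0]]
wrist_force: [0.9, -0.5, -2.9]
opening: 0.0296
```

Call:
{"fn": "drive_tool", "kwargs": {"rows": [0.001,0,0.0004,0,0,0,1,0.0015,0,0.0004,0,0,0,1,0.002,0,0.0004,0,0,0,1,0.0025,0,0.0004,0,0,0,1,0.003,0,0.0004,0,0,0,1]}}

```text
t: 6.1
ee_pos: [0.5113, 0.0219, 0.0585]
ee_rot: [[0.027, 1.0, 0.001], [1.0, -0.027, -0.0], [-0.0, 0.001, -1.0]]
wrist_force: [-0.7, -2.7, 0.1]
opening: 0.0291
```

Call:
{"fn": "drive_tool", "kwargs": {"rows": [0.0005,0,0,0,0,0,1,0.001,0,0,0,0,0,1,0.0015,0,0,0,0,0,1]}}

```text
t: 6.4
ee_pos: [0.5113, 0.0234, 0.0585]
ee_rot: [[0.027, 1.0, 0.001], [1.0, -0.027, -0.0], [-0.0, 0.001, -1.0]]
wrist_force: [-0.5, -3.7, 0.7]
opening: 0.0293
```

Call:
{"fn": "drive_tool", "kwargs": {"rows": [0.0005,0,0,0,0,0,1,0.001,0,0,0,0,0,1]}}

```text
t: 6.6
ee_pos: [0.5114, 0.0244, 0.0585]
ee_rot: [[0.027, 1.0, 0.001], [1.0, -0.027, -0.0], [-0.0, 0.001, -1.0]]
wrist_force: [-0.8, -4.1, 2.4]
opening: 0.0298
```

Call:
{"fn": "drive_tool", "kwargs": {"rows": [0.0005,0,0,0,0,0,1,0.001,0,0,0,0,0,1]}}

```text
t: 6.8
ee_pos: [0.5113, 0.0254, 0.0585]
ee_rot: [[0.027, 1.0, 0.001], [1.0, -0.027, -0.0], [-0.0, 0.001, -1.0]]
wrist_force: [0.1, -5.6, 3.1]
opening: 0.0295
```

Call:
{"fn": "drive_tool", "kwargs": {"rows": [0.0004,0,0,0,0,0,1]}}

```text
t: 6.9
ee_pos: [0.5113, 0.0256, 0.0585]
ee_rot: [[0.027, 1.0, 0.001], [1.0, -0.027, -0.0], [-0.0, 0.001, -1.0]]
wrist_force: [-0.5, -6.6, 3.9]
opening: 0.0298
```

Call:
{"fn": "drive_tool", "kwargs": {"rows": [0.0004,0,0,0,0,0,1]}}

```text
t: 7.0
ee_pos: [0.5113, 0.0257, 0.0585]
ee_rot: [[0.027, 1.0, 0.001], [1.0, -0.027, -0.001], [-0.001, 0.001, -1.0]]
wrist_force: [0.3, -7.7, 3.4]
opening: 0.0293
```

Call:
{"fn": "drive_tool", "kwargs": {"rows": [0.0002,0,0,0,0,0,1]}}

```text
t: 7.1
ee_pos: [0.5113, 0.0258, 0.0585]
ee_rot: [[0.027, 1.0, 0.001], [1.0, -0.027, -0.001], [-0.001, 0.001, -1.0]]
wrist_force: [-0.6, -8.0, 4.5]
opening: 0.0292
```

Call:
{"fn": "drive_tool", "kwargs": {"rows": [0.0004,0,0,0,0,0,1,0.0006,0,0,0,0,0,1]}}

```text
t: 7.3
ee_pos: [0.5113, 0.026, 0.0585]
ee_rot: [[0.028, 1.0, 0.001], [1.0, -0.028, -0.001], [-0.001, 0.001, -1.0]]
wrist_force: [-0.0, -8.6, 4.0]
opening: 0.0294
```

Call:
{"fn": "drive_tool", "kwargs": {"rows": [0.0004,0,0,0,0,0,1,0.0006,0,0,0,0,0,1]}}

```text
t: 7.5
ee_pos: [0.5114, 0.0262, 0.0586]
ee_rot: [[0.028, 1.0, 0.001], [1.0, -0.028, -0.002], [-0.002, 0.001, -1.0]]
wrist_force: [-1.2, -10.0, 4.2]
opening: 0.0296
```

Call:
{"fn": "drive_tool", "kwargs": {"rows": [0.0005,0,0,0,0,0,1,0.0008,0,0,0,0,0,1]}}

```text
t: 7.7
ee_pos: [0.5113, 0.0265, 0.0585]
ee_rot: [[0.029, 1.0, 0.001], [1.0, -0.029, -0.002], [-0.002, 0.001, -1.0]]
wrist_force: [-1.2, -11.5, 4.2]
opening: 0.03
```

Call:
{"fn": "drive_tool", "kwargs": {"rows": [0.0003,0,0,0,0,0,1,0.0005,0,0,0,0,0,1,0.0005,0,0,0,0,0,1,0.0005,0,0,0,0,0,1,0.0005,0,0,0,0,0,1]}}

```text
t: 8.2
ee_pos: [0.5114, 0.0267, 0.0586]
ee_rot: [[0.029, 1.0, 0.001], [1.0, -0.029, -0.002], [-0.002, 0.001, -1.0]]
wrist_force: [-0.3, -12.1, 5.2]
opening: 0.0295
```

```bash
python3 - <<'E'
from workcell import vision
import cv2,numpy as np
for n in ("top","wrist"):
    c=vision.camera(n); cv2.imwrite(f"pics/{n}4.png",c["color"][:,:,::-1])
E
python3 st.py
```

```text
t 8.3 pos [0.5113 0.0267 0.0586] F [ -0.99 -12.52   5.11] open 0.0297
[[0.0287, 0.9996, 0.001], [0.9996, -0.0287, -0.0023], [-0.0023, 0.0011, -1.0]] [-0.69  0.28  0.63  2.03 -0.21  0.89  1.59]
```

View pics/wrist4.png

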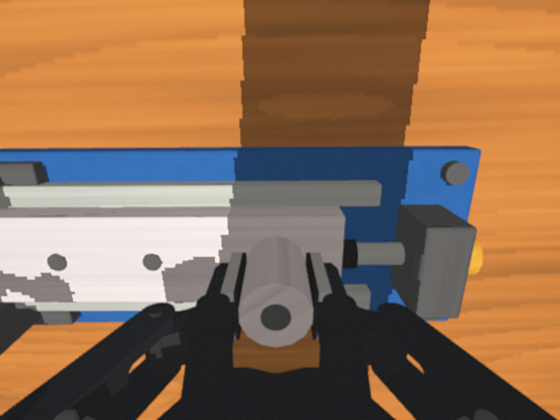

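Call:
{"fn": "drive_tool", "kwargs": {"rows": [-0.0007,0,0,0,0,0,1,-0.0014,0,0,0,0,0,1]}}

```text
t: 8.5
ee_pos: [0.5113, 0.0266, 0.0585]
ee_rot: [[0.028, 1.0, 0.001], [1.0, -0.028, -0.001], [-0.001, 0.001, -1.0]]
wrist_force: [-0.6, -5.6, 3.8]
opening: 0.0294
```

Call:
{"fn": "drive_tool", "kwargs": {"rows": [-0.0005,0,0,0,0,0,1,-0.0008,0,0,0,0,0,1]}}

```text
t: 8.7
ee_pos: [0.5113, 0.0265, 0.0585]
ee_rot: [[0.027, 1.0, 0.001], [1.0, -0.027, -0.0], [-0.0, 0.001, -1.0]]
wrist_force: [-0.9, -5.0, 3.0]
opening: 0.0295
```

Call:
{"fn": "drive_tool", "kwargs": {"rows": [0,0,0,0,0,0,0.2,0,0,0,0,0,0,-0.1,0,0,0,0,0,0,-0.2,0,0,0,0,0,0,-0.2,0,0,0,0,0,0,-0.2]}}

```text
t: 9.2
ee_pos: [0.5112, 0.0271, 0.0584]
ee_rot: [[0.027, 1.0, 0.001], [1.0, -0.027, 0.0], [0.0, 0.001, -1.0]]
wrist_force: [0.4, 0.0, -0.5]
opening: 0.0513
```

Call:
{"fn": "drive_tool", "kwargs": {"rows": [0,0,-0.01,0,0,0,-0.2,0,0,-0.03,0,0,0,-0.2,0,0,-0.055,0,0,0,-0.2,0,0,-0.085,0,0,0,-0.2,0,0,-0.11,0,0,0,-0.2]}}

```text
t: 9.7
ee_pos: [0.5114, 0.0266, 0.1706]
ee_rot: [[0.027, 1.0, 0.002], [1.0, -0.027, 0.0], [0.0, 0.002, -1.0]]
wrist_force: [0.5, 1.3, 0.3]
opening: 0.0513
```

```bash
python3 - <<'E'
from workcell import vision
import cv2,numpy as np
for n in ("scene","wrist"):
    c=vision.camera(n); cv2.imwrite(f"pics/{n}5.png",c["color"][:,:,::-1]); np.savez(f"pics/{n}5.npz",**c)
E
python3 st.py 0.508 -0.020 0.17
```

```text
t 9.8 pos [0.5131 0.0269 0.1724] F [ 0.03  0.3  -1.04] open 0.0513
[[0.0274, 0.9996, 0.0066], [0.9996, -0.0274, 0.0021], [0.0023, 0.0066, -1.0]] [-0.75  0.11  0.66  1.92 -0.08  1.12  1.48]
shift [-0.047  -0.0039  0.0023] turn [ 0.0066 -0.0022 -0.0024]
```

View pics/wrist5.png

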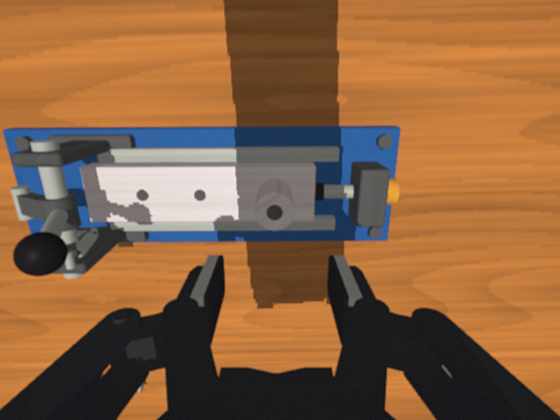

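Call:
{"fn": "drive_tool", "kwargs": {"rows": [-0.015,-0.001,0,0,0,0,1,-0.03,-0.002,0.005,0,0,0,1,-0.045,-0.003,0.012,0,0,0,1,-0.053,-0.003,0.02,0,0,0,1,-0.053,-0.003,0.023,0,0,0,1]}}

```text
t: 10.3
ee_pos: [0.5056, -0.0279, 0.1441]
ee_rot: [[0.029, 1.0, -0.001], [1.0, -0.029, -0.001], [-0.001, -0.001, -1.0]]
wrist_force: [-0.5, -0.1, -0.2]
opening: 0.0
```

Call:
{"fn": "drive_tool", "kwargs": {"rows": [0,0,0,0,0,0,1,0,0,0,0,0,0,1,0,0,0,0,0,0,1,0,0,0,0,0,0,1]}}

```text
t: 10.7
ee_pos: [0.507, -0.0256, 0.1456]
ee_rot: [[0.026, 1.0, 0.001], [1.0, -0.026, 0.0], [0.0, 0.001, -1.0]]
wrist_force: [-0.2, -0.1, -0.1]
opening: -0.0
```

```bash
python3 - <<'E'
from workcell import vision
import cv2,numpy as np
for n in ("scene","wrist"):
    c=vision.camera(n); cv2.imwrite(f"pics/{n}6.png",c["color"][:,:,::-1]); np.savez(f"pics/{n}6.npz",**c)
    if n=="scene": cv2.imwrite("pics/scene6c.png",cv2.resize(c["color"][80:240,200:400,::-1],None,fx=3.7,fy=3.7,interpolation=cv2.INTER_CUBIC))
E
python3 st.py 0.509 -0.030 0.147
```

```text
t 10.8 pos [ 0.5069 -0.0257  0.1456] F [-0.09  1.02 -0.01] open -0.0002
[[0.0264, 0.9997, 0.0013], [0.9997, -0.0264, 0.0001], [0.0001, 0.0013, -1.0]] [-0.68  0.14  0.7   1.96 -0.1   1.07  1.61]
shift [-0.0042  0.0022 -0.0014] turn [ 0.0013 -0.0001 -0.0013]
```

View pics/wrist6.png

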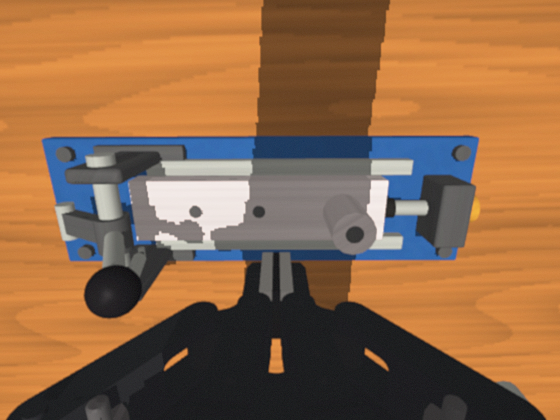

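View pics/scene6c.png

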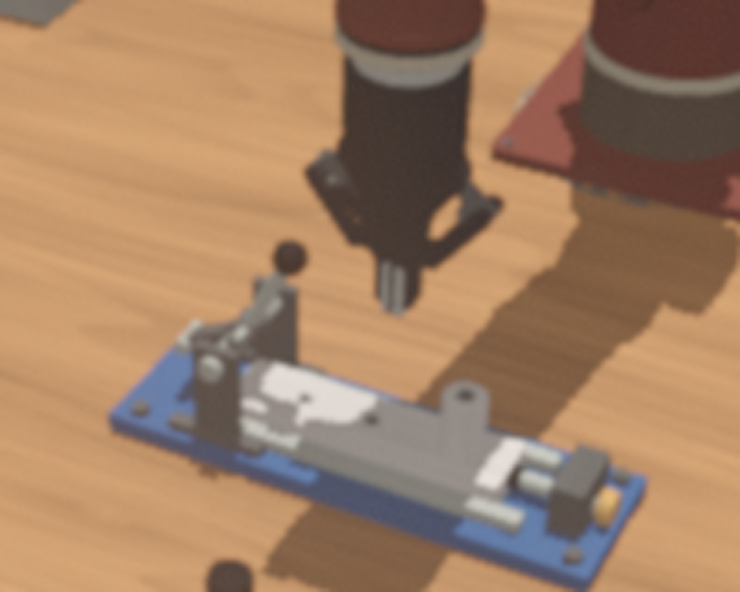

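```bash
python3 - <<'E'
from h import *
c=load("pics/wrist6.npz"); print(at(c,113,291,.144)); print(proj(c,[[.5069,-.0257,.1286]]))
c=load("pics/scene6.npz"); print(at(c,290/3.7+200,257/3.7+80,.144))
E
python3 st.py 0.509 -0.065 0.153
```

```text
[ 0.50972394 -0.10113406  0.144     ]
[[274.95205973 265.39439196]]
[ 0.50605913 -0.10257333  0.144     ]
t 10.8 pos [ 0.5069 -0.0257  0.1456] F [-0.09  1.02 -0.01] open -0.0002
[[0.0264, 0.9997, 0.0013], [0.9997, -0.0264, 0.0001], [0.0001, 0.0013, -1.0]] [-0.68  0.14  0.7   1.96 -0.1   1.07  1.61]
shift [-0.0392  0.0032 -0.0074] turn [ 0.0013 -0.0001 -0.0013]
```

Call:
{"fn": "drive_tool", "kwargs": {"rows": [-0.013,0.001,-0.004,0,0,0,1,-0.026,0.002,-0.0075,0,0,0,1,-0.039,0.002,-0.0075,0,0,0,1,-0.039,0.002,-0.0075,0,0,0,1,-0.039,0.002,-0.0075,0,0,0,1]}}

```text
t: 11.3
ee_pos: [0.5076, -0.0657, 0.1529]
ee_rot: [[0.028, 1.0, 0.001], [1.0, -0.028, 0.0], [0.0, 0.001, -1.0]]
wrist_force: [0.0, -0.6, -0.8]
opening: -0.0
```

Call:
{"fn": "drive_tool", "kwargs": {"rows": [-0.004,0,0,0,0,0,1,-0.008,0,0,0,0,0,1,-0.012,0,0,0,0,0,1,-0.016,0,0,0,0,0,1]}}

```text
t: 11.7
ee_pos: [0.5075, -0.0787, 0.1533]
ee_rot: [[0.025, 1.0, 0.001], [1.0, -0.025, 0.004], [0.004, 0.001, -1.0]]
wrist_force: [-4.5, 15.1, 14.2]
opening: 0.0002
```

```bash
python3 - <<'E'
from workcell import vision
import cv2,numpy as np
c=vision.camera("scene"); cv2.imwrite("pics/scene7c.png",cv2.resize(c["color"][80:240,200:400,::-1],None,fx=3.7,fy=3.7,interpolation=cv2.INTER_CUBIC))
E
python3 st.py 0.509 -0.12 0.153
```

```text
t 11.75 pos [ 0.5076 -0.0788  0.1536] F [-4.64 11.59  9.44] open 0.0001
[[0.0252, 0.9997, 0.001], [0.9997, -0.0252, 0.004], [0.004, 0.0009, -1.0]] [-0.61  0.15  0.74  1.94 -0.12  1.09  1.73]
shift [-0.0412  0.0025  0.0004] turn [ 0.0009 -0.004  -0.0001]
```

View pics/scene7c.png

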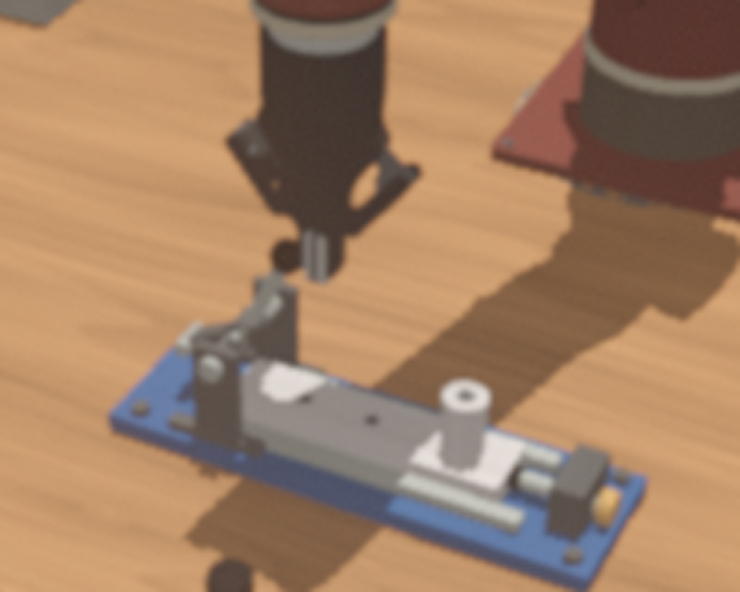

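Call:
{"fn": "drive_tool", "kwargs": {"rows": [-0.005,0.001,-0.001,0,0,0,1,-0.01,0.002,-0.002,0,0,0,1,-0.015,0.002,-0.003,0,0,0,1,-0.02,0.002,-0.004,0,0,0,1]}}

```text
t: 12.15
ee_pos: [0.5104, -0.099, 0.1584]
ee_rot: [[0.024, 1.0, 0.004], [1.0, -0.024, 0.003], [0.003, 0.004, -1.0]]
wrist_force: [1.8, 5.7, 7.0]
opening: -0.0
```

Call:
{"fn": "drive_tool", "kwargs": {"rows": [-0.005,0,-0.001,0,0,0,1,-0.01,0,-0.002,0,0,0,1]}}

```text
t: 12.35
ee_pos: [0.5095, -0.1104, 0.1597]
ee_rot: [[0.025, 1.0, 0.003], [1.0, -0.025, 0.001], [0.001, 0.003, -1.0]]
wrist_force: [1.8, 3.4, 2.8]
opening: -0.0004
```

```bash
python3 - <<'E'
from workcell import vision
import cv2,numpy as np
c=vision.camera("scene"); cv2.imwrite("pics/scene8c.png",cv2.resize(c["color"][80:240,200:400,::-1],None,fx=3.7,fy=3.7,interpolation=cv2.INTER_CUBIC))
E
python3 st.py 0.509 -0.12 0.157
```

```text
t 12.4 pos [ 0.5091 -0.1117  0.1596] F [ 0.72 -0.34  1.64] open 0.0001
[[0.0267, 0.9996, 0.0027], [0.9996, -0.0267, 0.0001], [0.0002, 0.0026, -1.0]] [-0.56  0.16  0.77  1.92 -0.12  1.11  1.8 ]
shift [-0.0083  0.0001  0.0026] turn [ 0.0026 -0.0002 -0.0017]
```

View pics/scene8c.png

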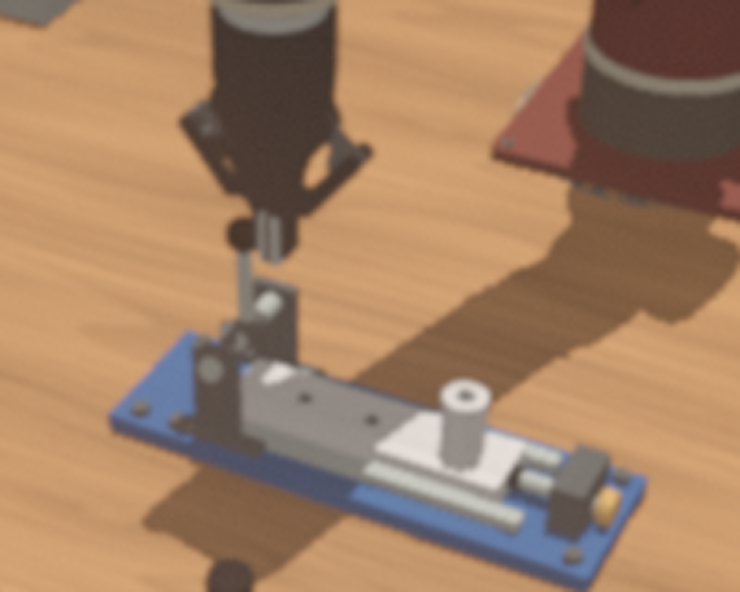

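Handle just about upright, force has dropped to nothing. A few more millimetres, then wait.

Call:
{"fn": "drive_tool", "kwargs": {"rows": [-0.004,0,0,0,0,0,1,-0.007,0,0,0,0,0,1,-0.007,0,0,0,0,0,1]}}

```text
t: 12.7
ee_pos: [0.5077, -0.119, 0.1586]
ee_rot: [[0.028, 1.0, 0.0], [1.0, -0.028, -0.001], [-0.001, 0.0, -1.0]]
wrist_force: [0.0, 0.6, -0.2]
opening: 0.0001
```

```bash
python3 - <<'E'
from workcell import vision
import cv2,numpy as np
c=vision.camera("scene"); cv2.imwrite("pics/scene9c.png",cv2.resize(c["color"][80:240,200:400,::-1],None,fx=3.7,fy=3.7,interpolation=cv2.INTER_CUBIC))
E
python3 st.py 0.509 -0.06 0.2
```

```text
t 12.75 pos [ 0.5077 -0.1187  0.1586] F [-0.08 -0.4  -0.48] open 0.0003
[[0.0278, 0.9996, 0.0], [0.9996, -0.0278, -0.0004], [-0.0004, 0.0, -1.0]] [-0.55  0.16  0.77  1.92 -0.13  1.11  1.81]
shift [ 0.0587 -0.0004 -0.0415] turn [ 0.      0.0004 -0.0027]
```

View pics/scene9c.png

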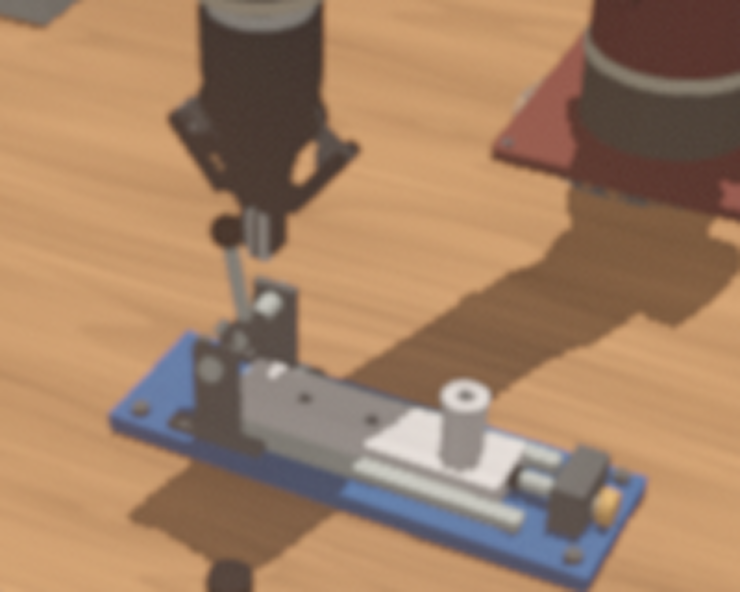

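Call:
{"fn": "drive_tool", "kwargs": {"rows": [0,0,0,0,0,0,1,0,0,0,0,0,0,1,0,0,0,0,0,0,1]}}

```text
t: 13.05
ee_pos: [0.5082, -0.118, 0.1588]
ee_rot: [[0.027, 1.0, 0.001], [1.0, -0.027, -0.0], [-0.0, 0.001, -1.0]]
wrist_force: [0.1, 0.5, 0.3]
opening: -0.0002
```

```bash
python3 - <<'E'
from workcell import vision
from h import *
c=vision.camera("scene"); cv2.imwrite("pics/scene10c.png",cv2.resize(c["color"][80:240,200:400,::-1],None,fx=3.7,fy=3.7,interpolation=cv2.INTER_CUBIC))
for a in np.arange(.4,1.6,.1):
    b=a-.45; P=np.array([.509,-.1327-.075*np.sin(b),.077+.075*np.cos(b)]); print(round(a,2),((proj(c,P)[0]-[200,80])*3.7).round())
E
python3 st.py
```

```text
0.4 [251. 239.]
0.5 [241. 236.]
0.6 [230. 234.]
0.7 [220. 233.]
0.8 [211. 233.]
0.9 [201. 234.]
1.0 [193. 236.]
1.1 [184. 239.]
1.2 [177. 243.]
1.3 [170. 248.]
1.4 [165. 254.]
1.5 [160. 260.]
1.6 [156. 267.]
t 13.1 pos [ 0.5082 -0.118   0.1589] F [ 0.24  0.31 -0.36] open 0.0001
[[0.0268, 0.9996, 0.0009], [0.9996, -0.0268, -0.0001], [-0.0001, 0.0009, -1.0]] [-0.55  0.16  0.77  1.92 -0.13  1.11  1.81]
```

View pics/scene10c.png

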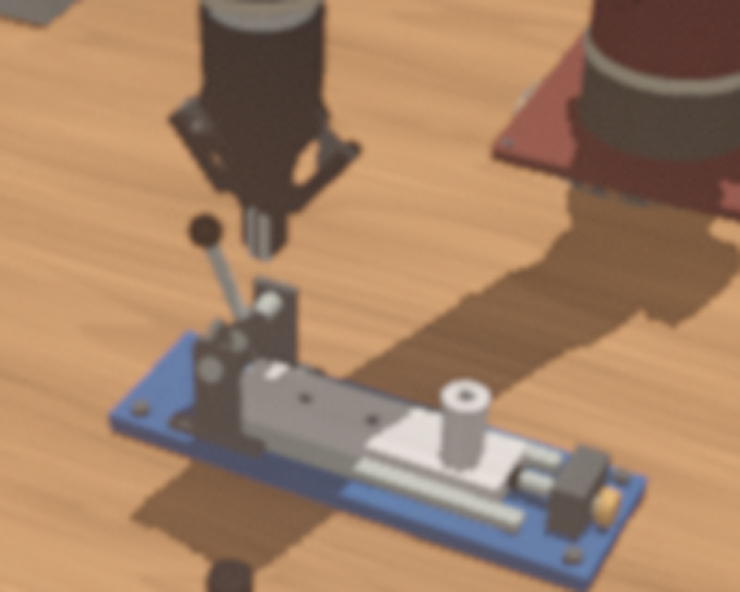

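Ball at (205,231), i.e. about 0.85 rad and moving by itself. I'll back the tool away and wait.

Call:
{"fn": "drive_tool", "kwargs": {"rows": [0.005,0,-0.01,0,0,0,1,0.01,0,-0.02,0,0,0,1,0.015,0,-0.04,0,0,0,1,0.02,0,-0.06,0,0,0,1,0.02,0,-0.08,0,0,0,1]}}

```text
t: 13.6
ee_pos: [0.5089, -0.0969, 0.2407]
ee_rot: [[0.026, 1.0, 0.002], [1.0, -0.026, 0.0], [0.0, 0.002, -1.0]]
wrist_force: [0.1, 0.2, -0.7]
opening: 0.0001
```

Call:
{"fn": "drive_tool", "kwargs": {"rows": [0.0,0,0,0,0,0,1,0,0,0,0,0,0,1,0,0,0,0,0,0,1,0,0,0,0,0,0,1,0,0,0,0,0,0,1]}}

```text
t: 14.1
ee_pos: [0.5084, -0.0981, 0.2384]
ee_rot: [[0.027, 1.0, -0.0], [1.0, -0.027, -0.0], [-0.0, -0.0, -1.0]]
wrist_force: [-0.1, -0.1, 0.5]
opening: 0.0001
```

```bash
python3 - <<'E'
from workcell import vision
from h import *
c=vision.camera("scene"); cv2.imwrite("pics/scene11c.png",cv2.resize(c["color"][80:240,200:400,::-1],None,fx=3.7,fy=3.7,interpolation=cv2.INTER_CUBIC))
c=vision.camera("wrist"); cv2.imwrite("pics/w11.png",c["color"][:,:,::-1])
c=vision.camera("top"); cv2.imwrite("pics/top11.png",c["color"][:,:,::-1])
E
python3 st.py
```

```text
t 14.25 pos [ 0.5086 -0.0982  0.2387] F [ 0.24  0.33 -0.44] open -0.0001
[[0.0271, 0.9996, 0.0005], [0.9996, -0.0271, -0.0002], [-0.0002, 0.0005, -1.0]] [-0.61  0.06  0.76  1.83 -0.04  1.27  1.7 ]
```

View pics/scene11c.png

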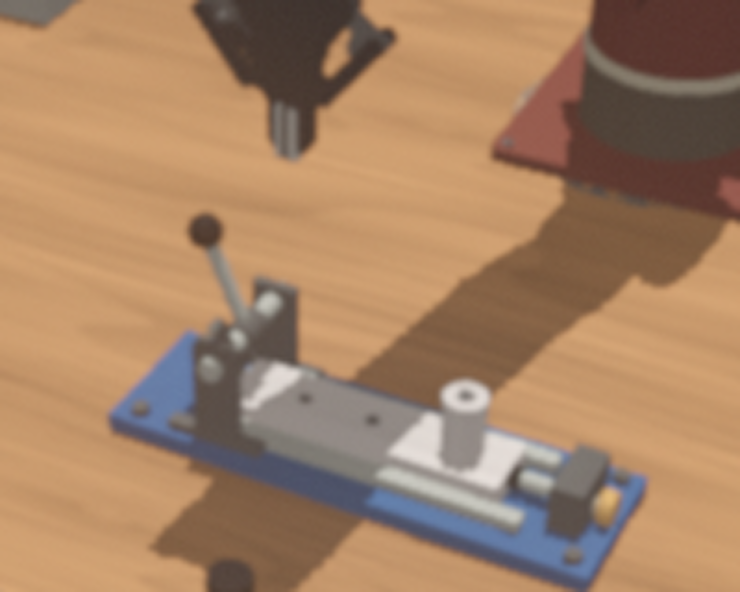

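View pics/w11.png

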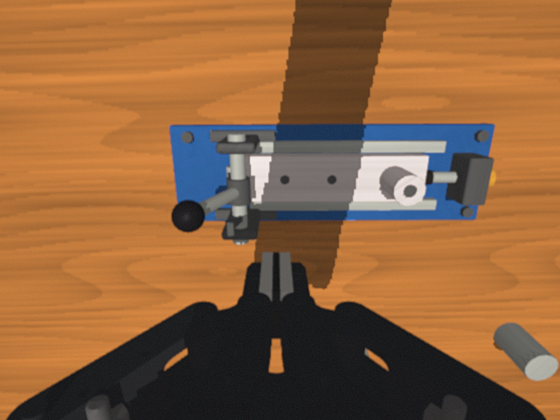

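View pics/top11.png

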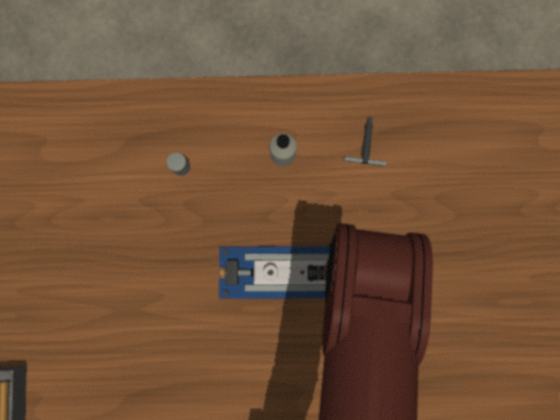

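Run:
```python
from workcell import vision
from h import *
from scipy.optimize import minimize_scalar
c=vision.camera("wrist"); s=vision.camera("scene")
im=c["color"][:,:,::-1]; cv2.imwrite("pics/w12c.png",np.vstack([cv2.resize(im[145:215,360:500],None,fx=4,fy=4,interpolation=cv2.INTER_CUBIC),cv2.resize(im[175:245,140:280],None,fx=4,fy=4,interpolation=cv2.INTER_CUBIC)]))
B=lambda a:np.array([.509,-.1327-.075*np.sin(a-.45),.077+.075*np.cos(a-.45)])
for a in (.7,.8,.85,.9,1.0): print(a,proj(c,B(a))[0].round(1),((proj(s,B(a))[0]-[200,80])*3.7).round(1))
p=at(c,409,190,.08); ctr=np.array([.507,-.0377,0]); print("boss",p,(p-ctr)@np.array([.025,.9997,0]))
```

```text
0.7 [202.  218.3] [220.2 232.9]
0.8 [192.8 217.5] [210.5 233. ]
0.85 [188.6 217. ] [205.8 233.5]
0.9 [184.5 216.4] [201.2 234.2]
1.0 [177.1 214.9] [192.5 236.3]
boss [0.51207505 0.02596983 0.08      ] 0.06377760073891904
```

View pics/w12c.png

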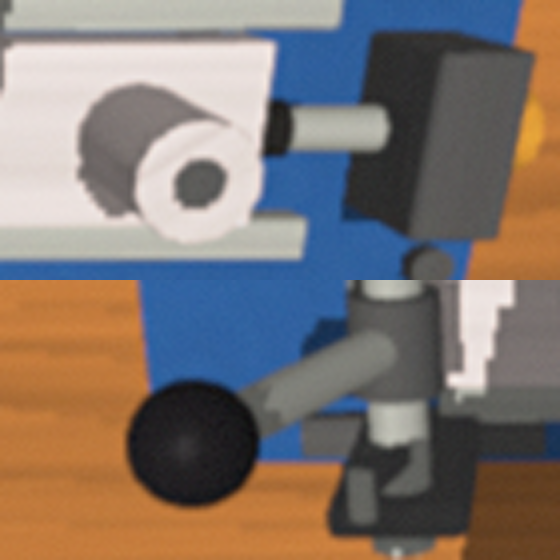

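Run:
```python
from workcell import ctrl
print(ctrl.close_job()); print(ctrl.get_state()["t"])
```

```text
the job is handed in; nothing more can be done
None
the job is handed in; nothing more can be done
```

The plate is home on the stop, the clamp is snapped over, and I handed the job in at about 14.4 s. There was no verdict on the result.

**What I did:** I gripped the boss at 20 N and slid the plate about 22 mm, with a drag of roughly 3–4 N. It met the rubber and I pressed to about 12 N total at the wrist, so roughly 6–9 N on the stop. I held that for about 0.5 s with the clamp open, eased off and let go. Then I pushed the ball to −y with shut fingers until the force died just past upright. The handle went over by itself, and I raised the tool clear.

**Last checks:**
- **Clamp:** two cameras put it at about 0.85–0.86 rad, and it did not change over the last second or so. That is above the required 0.75.
- **Plate:** it looks flat, with its end on the rubber face. The boss is at about fixture y = +64 mm.
- **Robot and bystanders:** the wrist force is about zero and the fingertips are some 60 mm above the ball. The oil bottle, chuck key and bar end show no visible movement in the top picture.

**Not confirmed:**
- **Holding force:** I could not measure it on the stop directly. I expect about 3 N or more, inferred from the drag and the rubber's yield.
- **Clamp angle:** it lies near the low end of its stated range of 0.8–1.55.
- **Camera disagreement:** the wrist and top cameras differed by about 4 mm in x. I split the difference, and the grip on the boss was good.

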